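Put the loose axle nut away in the sliding nut keeper

TASK

Nudge the loose round axle nut along the lane of the nut keeper, gently and without lifting it out of the lane, until it drops flat into the pocket, without ramming it against the pocket's wall. Then slide the clear cover gently over it, fully home to its stop, and leave everything else on the shelf alone.

Things in the scene. Friction and masses are not known exactly. Their poses are not given: they have to be found in the camera images.
- rack: the two low aluminium rails of the nut keeper, fixed to the shelf. Origin at shelf height (z = 0) midway between them; x runs along the lane, the way the nut has to go; y is across. Rails: 10 mm wide, from x = -145 to +200 mm, inner faces at y = -20.5 and +20.5 mm (lane 41 mm wide), tops 24 mm above the shelf. The lane's ends are open
- lane_floor (a point): the middle (rails' x = +30 mm, y = 0) of the stretch where the pocket is, on top of the 12 mm thick bamboo slat that is the lane's floor and sticks out at both ends. The slat is set differently each time, so the pocket's place is not measured: its centre is within 25 mm of this point along the lane. Pocket: round, 40 mm across, 4 mm deep, flat floor, at y = 0
- nut: the round steel axle nut with a slotted top: a cylinder 34 mm across, 14 mm tall, about 100 g, standing on the slat short of the pocket (at x = -95 to -45 mm in the rails' frame). Origin at the centre of its underside, z up through its bore. It slides with about 1 N; it shows that it is in the pocket by dropping 4 mm and then meeting the far wall; over 12 N on it is ramming
- nut_center (a point): the centre of the nut, half-way up. Pushed high or hard against the far wall the nut rears up on its front edge instead of dropping; pushed low and lightly it settles. The centre is 19 mm above the shelf while the nut is on the slat, 15 mm when it lies in the pocket (its top is then 22 mm above the shelf, just under the cover)
- cover (a joint): how far the cover has been slid shut, m: it starts at 0 to 0.02, is fully home against its stop at 0.118, and moves towards the rails' -x as the value grows. It drags with about 2.5 N and stays where it is left; more than 20 N on it is too hard
- cover_handle (a point): the middle of the aluminium handle plate on the cover, 44 mm above the shelf. The plate stands upright across the lane: 9 mm thick along the lane, 42 mm wide, from 29 to 59 mm above the shelf. The clear cover rides on the rails, underside 24 mm above the shelf, 100 mm long (50 mm either side of the handle), 59 mm wide, 5 mm thick. A nut not down in the pocket stands in its way
- washer: flat steel washer, 40 mm across, 5 mm thick, lying beside the keeper; not part of the job
- valve_tool: silver T-handled valve stem tool, 70 mm long, lying beyond the keeper; not part of the job
- plug_box: blue plastic spark plug box 27 x 85 x 27 mm; not part of the job
- bowl: white ceramic bowl, 124 mm across, 50 mm high, holding small nuts; not part of the job
- sprocket: steel rear sprocket, 160 mm across, 4 mm thick, lying flat at the back right; not part of the job
- driver: screwdriver lying at the back left; not part of the job
- oil_can: aluminium can, 60 mm across, 150 mm tall; not part of the job

How it is judged (in metres and radians):
On the way, in this order (a step that is already met when the one before it is completed fails the run):
1. the nut lies flat in the pocket, with the cover still clear of it (z of nut_center in the frame of rack between 0.012 and 0.0165 m and x of nut_center in the frame of rack between -0.005 and 0.065 m and y of nut_center in the frame of rack between -0.006 and 0.006 m and angle between nut's own z axis and vertical below 0.1 rad and value of joint cover below 0.035 m), for 0.2 s.
2. the cover is slid home over the nut (z of nut_center in the frame of rack between 0.012 and 0.0165 m and x of nut_center in the frame of rack between -0.005 and 0.065 m and y of nut_center in the frame of rack between -0.006 and 0.006 m and angle between nut's own z axis and vertical below 0.1 rad and value of joint cover above 0.116 m), for 0.2 s.
At the end, for the whole second after the job is handed in: the nut is at rest flat in the pocket (its centre 12 to 16.5 mm above the shelf, within 6 mm of the lane's middle, tilted under 0.1 rad) and the cover is at rest within 2 mm of its stop (all of step 2 and linear speed of nut below 0.02 m/s and velocity of joint cover below 0.01 m/s); the robot touches nothing.
It fails at once if the nut is lifted more than 8 mm off the slat (z of nut_center in the frame of rack above 0.027 m).
It fails at once if the nut is pushed with more than 12 N (contact force between the fingers and nut above 12 N).
It fails at once if the cover is pushed with more than 20 N (contact force between the fingers and cover above 20 N).
It fails at once if any of the other things on the shelf is moved more than 20 mm (distance of any of washer, valve_tool, plug_box, bowl, sprocket, driver, oil_can from where it was at the start of the episode above 0.02 m).
It also fails if it takes over 64 s, if anything falls off the work surface, if the arm or the gripper's body presses on something with over 40 N, if the wrist force passes 120 N, or if a joint passes its speed limit or range.

ROBOT

A 6-joint arm with a two-finger parallel gripper is mounted at the origin on the work surface. World frame = base frame: x ahead of the robot, y to its left, z up, the work surface at z = 0. Lengths are in m, angles in degrees, forces in N, time in s.
With the tool pointing down it reaches from about 0.25 to 0.725 m from the base axis. Payload 9.7 kg.
Tool frame: the origin (TCP) lies on the centre line of the jaws, within the pads' length; the fingertips stand 14 mm ahead of it and the grasp point (between the pads) lies 5 mm behind it; z points along the fingers, y is the line along which they close (so a half turn about z gives the same grasp; the last joint's range is limited). The gripper opens to 85 mm and grips with 20 to 120 N. Pads are 22 mm wide; open, the fingers measure 114 mm over their backs; the gripper's body (76 mm by 85 mm) begins 54 mm behind the grasp point. The pads swing forward as they close: fully open they stand 13 mm farther back than shut.
Start: joints at [-72.995, 4.979, 10.078, 95.1, 0, 90], TCP at [0.161, -0.526, 0.245] pointing down, gripper open.
Joint ranges: [-179.16, 179.16], [-48.56, 103.87], [-65.8, 70.77], [-126.05, 130.52], [-82.76, 87.17], [-180, 180]. Speed limits (degrees/s): [127.2, 127.2, 147.25, 180, 180, 180].

INTERFACE

Orientations are given as [roll, pitch, yaw] about the fixed x, y, z axes, in that order (R = Rz(yaw) Ry(pitch) Rx(roll)).
In Python, from workcell import bot, camera, get_calibration, ticket gives the robot as it stands. The module is installed in compiled form; this text tells all that it offers.
- The arm moves only by the tool send_rows, never from a script. Its arguments are lists of equal length, an entry for each row: "linear": the shift along the tool's x, y, z in m, a list of three; "twist": the turn, a rotation vector about the tool's x, y, z in units of 10 degrees (1.0 is 10 degrees), a list of three; "gripper": the opening in per cent of the stroke, from 0 (shut) to 100 (fully open). In form: {"linear": [[x, y, z], ...], "twist": [[wx, wy, wz], ...], "gripper": [gripper, ...]}. A call has 1 to 8 rows; each row shifts and turns the commanded pose from where the row before left it, along the tool's axes as they then stand; what a row does not reach is not made up. A row lasts 1/8 s, in which the tool goes at most 62.5 mm and 10.7 degrees, less where a joint would pass 70% of its speed; a pose out of reach is approached as far as the arm can. A call with a gripper value outside its range is refused whole. The fingers move at their own pace and stop on an object; "grip_force" is the grip in N (left out, the last holds). Time passes only in rows, so rows that do not move let the fingers close. It gives the time, the measured TCP pose, the force, the opening and the grip force at its end, in the units of the state.
- bot.get_obs(): the state, without advancing time (a new reading comes with each control period).
- camera(name): name is "scene" or "top"; returns the picture (420x560x3 uint8, red, green, blue); there is no depth.
- get_calibration(name): a dict with "fx", "fy", "cx", "cy" (pixels), "origin" and "orientation" of the camera in the world. Camera axes: x right, y down, z forward; pixel columns grow to the right and rows downward; lengths in m; the calibration is good to about 2 mm. A picture is of the moment at which its call begins. get_calibration takes no time and is no camera call.
- ticket.job_done(): hands the job in; it is judged then, once.
The state is a dict: "time": time; "q": joint angles; "qd": joint speeds; "joint_efforts": joint torques, N m; "ee_pos": TCP position; "tcp_rot": TCP orientation; "wrist_force": force on the tool from outside, world axes, zero at the start; "torque": the same for the moment, N m; "opening": finger opening in m; "grasp_force": force on a finger pad.
Only numpy, scipy, OpenCV 4.12 (cv2) and the standard library are available. Lean on these libraries where they do the work, as an engineer would, in place of code of your own. Each camera call takes 0.05 s, during which the arm holds its last target. There are 200 camera calls.

## Working session

There is one attempt and no reset: what is moved stays moved. The work goes in short steps, Python scripts to look and compute and a tool call to move; the robot and the scene stay as the last step left them, time stands still between calls to the robot, and variables do not carry over. Pictures are saved under pics/ and viewed, at most 10 in all, crops included, and the job is handed in when it is done.

Besides the shell and the picture viewer there is one more tool, called after "Emit:" as name(argument=value, ...), one argument or row to a line, values as JSON. send_rows: Moves the arm, as the interface text tells. Its arguments: {"type":"object","properties":{"linear":{"type":"array"},"twist":{"type":"array"},"gripper":{"type":"array"},"grip_force":{"type":"number"}},"required":["linear","twist","gripper"]}

```bash
mkdir -p pics
python3 - <<'E'
from workcell import bot,camera,get_calibration
import cv2
for n in("top","scene"):
    cv2.imwrite(f"pics/{n}0.png",camera(n)[:,:,::-1]); print(n,get_calibration(n))
print(bot.get_obs())
E
```

```text
top {'fx': 437.70254820757077, 'fy': 437.70254820757077, 'cx': 275.97516653459047, 'cy': 198.06647009941594, 'origin': array([ 0.31420856, -0.02934156,  1.25936269]), 'orientation': array([-1.68291651e+02, -1.28295507e-01, -9.29510346e+01])}
scene {'fx': 396.1030366886309, 'fy': 396.1030366886309, 'cx': 279.6395358068897, 'cy': 200.24878544906974, 'origin': array([1.10234989, 0.36209575, 0.77627415]), 'orientation': array([-135.70609589,   -1.04198328,  126.51172056])}
{'time': 0.1, 'q': array([-7.29957931e+01,  5.00825935e+00,  1.00382119e+01,  9.50975132e+01,
       -3.72907578e-04,  9.00019242e+01]), 'qd': array([-0.0092899 , -0.05075578,  0.0815164 , -0.01549787,  0.0243977 ,
        0.09441391]), 'joint_efforts': array([-2.39100937e-04, -5.21561801e+01,  4.65652192e+01,  1.59686554e-02,
       -3.00680858e-05, -6.99898465e-06]), 'ee_pos': array([ 0.16078924, -0.52578585,  0.24464395]), 'tcp_rot': array([-1.79932439e+02,  3.75176261e-04,  1.70022831e+01]), 'wrist_force': array([0.12646079, 0.21211093, 0.7499994 ]), 'torque': array([0.00079445, 0.03965619, 0.02170955]), 'grasp_force': 0.0, 'opening': 0.08528239140600301}
```

View pics/top0.png

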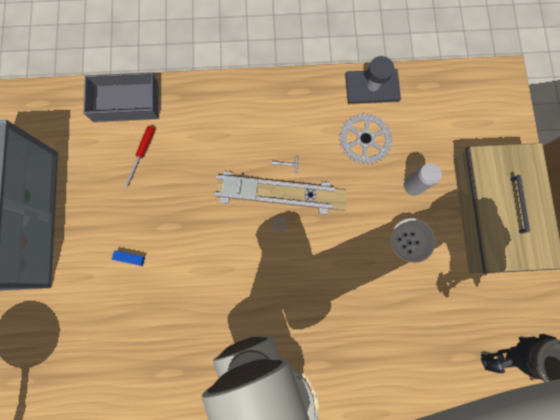

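View pics/scene0.png

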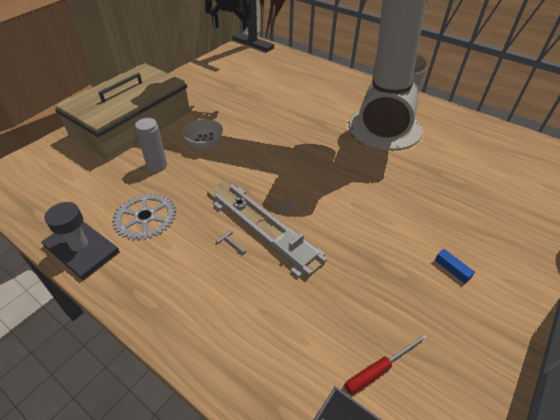

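The keeper lies in the top view at cols 217–345, rows 172–210. The cover is at about (240,187) and the nut at about (311,195), so the lane's +x points left in the picture. I'll zoom in next.

Run:
```python
import cv2,numpy as np
a=cv2.resize(cv2.imread("pics/top0.png")[160:225,205:355],None,fx=5.2,fy=5.2,interpolation=cv2.INTER_CUBIC)[:300]
b=cv2.resize(cv2.imread("pics/scene0.png")[180:280,200:335],None,fx=3,fy=3,interpolation=cv2.INTER_CUBIC)[:300]
o=np.zeros((600,800,3),np.uint8);o[:a.shape[0],:a.shape[1]]=a;o[300:300+b.shape[0],:b.shape[1]]=b
cv2.imwrite("pics/z.png",o)
```

```text
(no output)
```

View pics/z.png

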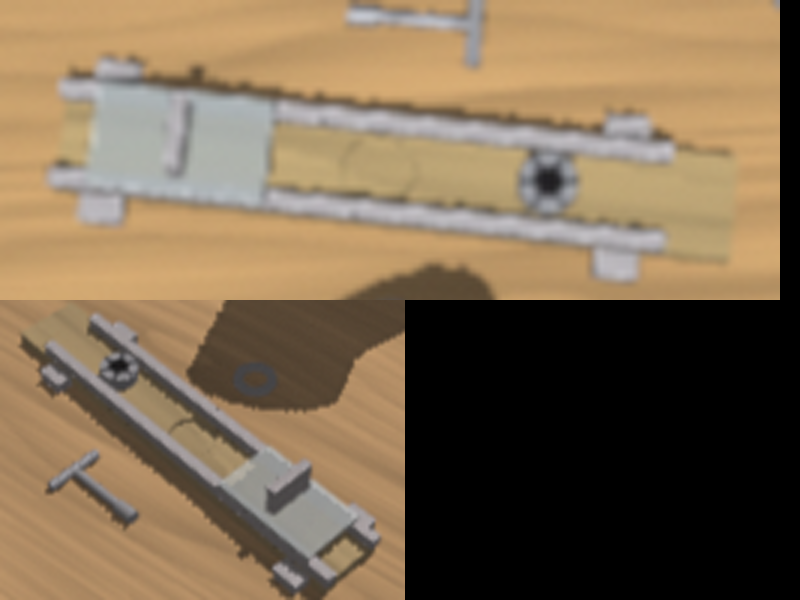

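Zoomed top view: rail ends at (60,88)/(50,178) on the left and (673,152)/(664,240) on the right. The pocket circle is at (381,166), the nut at (548,181) and the handle at (178,135).

```bash
cat > h.py <<'E'
import numpy as np
from scipy.spatial.transform import Rotation as R
from workcell import get_calibration
def ray(n,u,v,z):
    c=get_calibration(n);d=R.from_euler('xyz',c['orientation'],degrees=True).apply([(u-c['cx'])/c['fx'],(v-c['cy'])/c['fy'],1])
    o=c['origin'];return o+d*(z-o[2])/d[2]
T=lambda x,y,z:ray('top',205+x/5.2-.4,160+y/5.2-.4,z)
S=lambda x,y,z:ray('scene',200+x/3-.33,180+(y-300)/3-.33,z)
E
python3 - <<'E'
from h import *
np.set_printoptions(precision=4,suppress=True)
L=(T(60,88,.024)+T(50,178,.024))/2;Q=(T(673,152,.024)+T(664,240,.024))/2
d=(L-Q)/np.linalg.norm(L-Q);print('len',np.linalg.norm(L-Q),'yaw',np.degrees(np.arctan2(d[1],d[0])))
o=Q+.145*d;o=(o+L-.2*d)/2;o[2]=0;n=np.array([-d[1],d[0],0]);print('o',o,'d',d)
for k,p in dict(nutT=T(548,181,.026),nutS=S(119,366,.026),pockT=T(381,166,.012),handT=T(178,135,.045),hS=S(289,477,.059),washS=S(256,379,.005),coverend=T(270,148,.029),valveT=T(472,30,.005),RupR=T(673,152,.024),RloR=T(664,240,.024),RrS1=S(95,320,.024),RrS2=S(48,348,.024)).items(): print(k,p,'rack',(p-o)@d,(p-o)@n)
E
```

```text
len 0.3430631473224972 yaw 81.07074793516375
o [ 0.5861 -0.0678  0.    ] d [0.1552 0.9879 0.    ]
nutT [ 0.5751 -0.1437  0.026 ] rack -0.07667606618659789 -0.0009371953006902216
nutS [ 0.5746 -0.1435  0.026 ] rack -0.07655869310272342 -0.00042351622816715664
pockT [ 0.5914 -0.052   0.012 ] rack 0.01652377021477258 -0.002834940441921479
handT [0.6071 0.0588 0.045 ] rack 0.12841182702996085 -0.0011653577631379353
hS [0.6088 0.0601 0.059 ] rack 0.12989512821960805 -0.002591774023150935
washS [ 0.4977 -0.0502  0.005 ] rack 0.003743850775341525 0.09006985415164304
coverend [0.601  0.0093 0.029 ] rack 0.07852456005930648 -0.0027846118464590055
valveT [ 0.6699 -0.1082  0.005 ] rack -0.026876468470811078 -0.08906509598560267
RupR [ 0.5884 -0.2146  0.024 ] rack -0.14457542781544075 -0.02512833764436622
RloR [ 0.539  -0.2057  0.024 ] rack -0.1434877195070564 0.025128337644365943
RrS1 [ 0.542  -0.2003  0.024 ] rack -0.13769365102223435 0.02293420975243279
RrS2 [ 0.5947 -0.2095  0.024 ] rack -0.13859628254789488 -0.030470129206048233
```

Emit:
send_rows(
  linear=[
    [0, 0, 0],
    [0, 0, 0],
    [0, 0, 0],
    [0.02, -0.022, 0],
    [0.025, -0.028, 0],
    [0.025, -0.028, 0],
    [0.025, -0.028, 0],
    [0.025, -0.028, 0],
  ],
  twist=[
    [0, 0, 0.86],
    [0, 0, 0.86],
    [0, 0, 0.87],
    [0, 0, 0],
    [0, 0, 0],
    [0, 0, 0],
    [0, 0, 0],
    [0, 0, 0],
  ],
  gripper=[0, 0, 0, 0, 0, 0, 0, 0],
  grip_force=40,
)

```text
time: 1.1
ee_pos: [0.3009, -0.4112, 0.245]
tcp_rot: [-180.0, 0.0, -8.9]
wrist_force: [0.2, -0.5, -0.2]
opening: -0.0003
grasp_force: 0.0
```

Emit:
send_rows(
  linear=[
    [0.03, -0.034, 0],
    [0.03, -0.034, 0],
    [0.03, -0.034, 0],
    [0.03, -0.034, 0],
    [0.03, -0.034, 0],
    [0.03, -0.034, 0],
    [0.03, -0.034, 0],
    [0.02, -0.022, 0],
  ],
  twist=[
    [0, 0, 0],
    [0, 0, 0],
    [0, 0, 0],
    [0, 0, 0],
    [0, 0, 0],
    [0, 0, 0],
    [0, 0, 0],
    [0, 0, 0],
  ],
  gripper=[0, 0, 0, 0, 0, 0, 0, 0],
)

```text
time: 2.1
ee_pos: [0.5687, -0.1893, 0.2446]
tcp_rot: [-180.0, 0.1, -8.8]
wrist_force: [-0.6, -0.6, 0.6]
opening: 0.0002
grasp_force: 0.0
```

Emit:
send_rows(
  linear=[
    [0, 0.002, 0.03],
    [0, 0, 0.04],
    [0, 0, 0.04],
    [0, 0, 0.04],
    [0, 0, 0.03],
    [0, 0, 0.01],
    [0, 0, 0],
    [0, 0, 0],
  ],
  twist=[
    [0, 0, 0],
    [0, 0, 0],
    [0, 0, 0],
    [0, 0, 0],
    [0, 0, 0],
    [0, 0, 0],
    [0, 0, 0],
    [0, 0, 0],
  ],
  gripper=[0, 0, 0, 0, 0, 0, 0, 0],
)

```text
time: 3.1
ee_pos: [0.568, -0.193, 0.0568]
tcp_rot: [180.0, -0.1, -8.9]
wrist_force: [0.3, 0.3, -0.4]
opening: 0.0002
grasp_force: 0.0
```

Run:
```python
from workcell import camera
import cv2,numpy as np
a=cv2.resize(camera("top")[160:225,205:355,::-1],None,fx=5.2,fy=5.2,interpolation=cv2.INTER_CUBIC)[:300]
b=cv2.resize(camera("scene")[180:280,200:335,::-1],None,fx=3,fy=3,interpolation=cv2.INTER_CUBIC)[:300]
o=np.zeros((600,800,3),np.uint8);o[:a.shape[0],:a.shape[1]]=a;o[300:300+b.shape[0],:b.shape[1]]=b
cv2.imwrite("pics/z1.png",o)
```

```text
(no output)
```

View pics/z1.png

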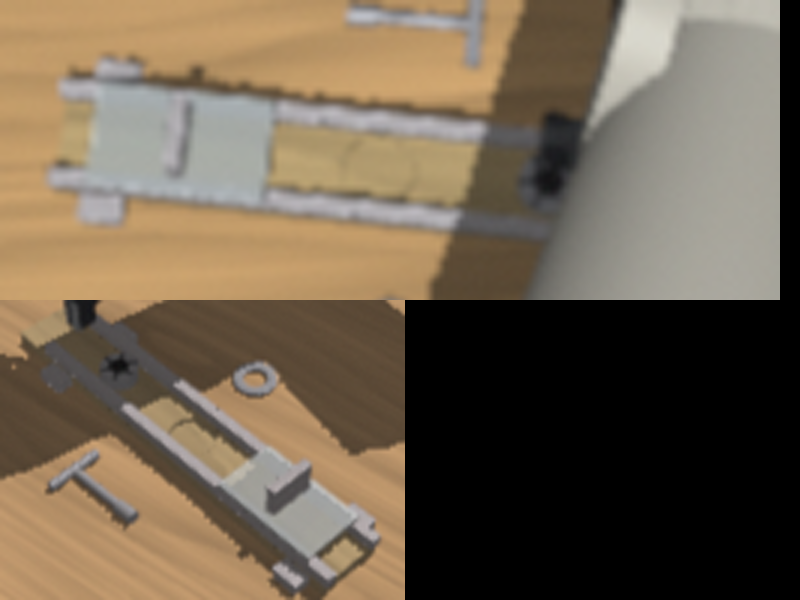

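The scene view shows the fingertip at about (82,322), between the rails and behind the nut at (119,367). I'll lower it gently into the lane.

Emit:
send_rows(
  linear=[
    [0, 0, 0.008],
    [0, 0, 0.008],
    [0, 0, 0.005],
    [0, 0, 0.003],
    [0, 0, 0.002],
    [0, 0, 0.001],
    [0, 0, 0],
    [0, 0, 0],
  ],
  twist=[
    [0, 0, 0],
    [0, 0, 0],
    [0, 0, 0],
    [0, 0, 0],
    [0, 0, 0],
    [0, 0, 0],
    [0, 0, 0],
    [0, 0, 0],
  ],
  gripper=[0, 0, 0, 0, 0, 0, 0, 0],
)

```text
time: 4.2
ee_pos: [0.5673, -0.1928, 0.0285]
tcp_rot: [180.0, -0.0, -8.9]
wrist_force: [-0.3, -0.0, -0.5]
opening: -0.0
grasp_force: 0.0
```

Emit:
send_rows(
  linear=[
    [0, -0.003, 0],
    [0, -0.004, 0],
    [0, -0.003, 0],
    [0, -0.001, 0],
    [0, -0.001, 0],
    [0, -0.001, 0],
    [0, -0.001, 0],
    [0, -0.001, 0],
  ],
  twist=[
    [0, 0, 0],
    [0, 0, 0],
    [0, 0, 0],
    [0, 0, 0],
    [0, 0, 0],
    [0, 0, 0],
    [0, 0, 0],
    [0, 0, 0],
  ],
  gripper=[0, 0, 0, 0, 0, 0, 0, 0],
)

```text
time: 5.2
ee_pos: [0.5696, -0.178, 0.0283]
tcp_rot: [180.0, -0.0, -8.9]
wrist_force: [0.2, 0.3, 0.2]
opening: 0.0
grasp_force: 0.0
```

Emit:
send_rows(
  linear=[
    [0, -0.001, 0],
    [0, -0.001, 0],
    [0, -0.001, 0],
    [0, -0.001, 0],
    [0, -0.001, 0],
    [0, -0.001, 0],
    [0, -0.001, 0],
    [0, -0.001, 0],
  ],
  twist=[
    [0, 0, 0],
    [0, 0, 0],
    [0, 0, 0],
    [0, 0, 0],
    [0, 0, 0],
    [0, 0, 0],
    [0, 0, 0],
    [0, 0, 0],
  ],
  gripper=[0, 0, 0, 0, 0, 0, 0, 0],
)

```text
time: 6.2
ee_pos: [0.5708, -0.17, 0.0282]
tcp_rot: [-180.0, 0.0, -8.9]
wrist_force: [-0.9, 0.1, 0.3]
opening: 0.0001
grasp_force: 0.3
```

Emit:
send_rows(
  linear=[
    [0, -0.0015, 0],
    [0, -0.0015, 0],
    [0, -0.0015, 0],
    [0, -0.0015, 0],
    [0, -0.0015, 0],
    [0, -0.0015, 0],
    [0, -0.0015, 0],
    [0, -0.0015, 0],
  ],
  twist=[
    [0, 0, 0],
    [0, 0, 0],
    [0, 0, 0],
    [0, 0, 0],
    [0, 0, 0],
    [0, 0, 0],
    [0, 0, 0],
    [0, 0, 0],
  ],
  gripper=[0, 0, 0, 0, 0, 0, 0, 0],
)

```text
time: 7.2
ee_pos: [0.5727, -0.1581, 0.0283]
tcp_rot: [-180.0, 0.0, -8.9]
wrist_force: [-0.1, -0.6, -0.2]
opening: 0.0001
grasp_force: 0.3
```

```bash
cat > look.py <<'E'
import sys,cv2
from workcell import camera
b=cv2.resize(camera("scene")[170:280,200:335,::-1],None,fx=5,fy=5,interpolation=cv2.INTER_CUBIC)
cv2.imwrite(sys.argv[1],b)
E
python3 look.py pics/a.png
```

```text
(no output)
```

View pics/a.png

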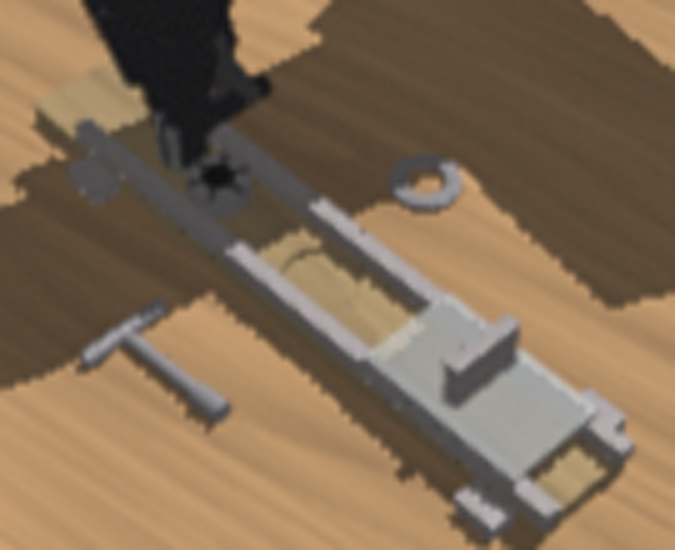

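The nut's bore is at about (218,178) in the crop, with the finger right behind it and still upright. I'll work out the offset.

```bash
cat >> h.py <<'E'
o=np.array([.5861,-.0678,0]);d=np.array([.1552,.9879,0]);n=np.array([-d[1],d[0],0])
rk=lambda p:(round((p-o)@d*1e3,1),round((p-o)@n*1e3,1))
C=lambda x,y,z:ray('scene',200+x/5-.4,170+y/5-.4,z)
E
python3 -c "
from h import *
print('nut',rk(C(218,178,.026)),'tcp',rk(np.array([.5727,-.1581,.028])),'arc mid',rk(C(302,250,.012)),'cover edge',rk(C(398,333,.029)))"
```

```text
nut (np.float64(-59.9), np.float64(-1.4)) tcp (np.float64(-91.3), np.float64(-0.8)) arc mid (np.float64(-2.1), np.float64(4.6)) cover edge (np.float64(80.7), np.float64(-8.1))
```

Emit:
send_rows(
  linear=[
    [0, -0.0015, 0],
    [0, -0.0015, 0],
    [0, -0.0015, 0],
    [0, -0.0015, 0],
    [0, -0.0015, 0],
    [0, -0.0015, 0],
    [0, -0.0015, 0],
    [0, -0.0015, 0],
  ],
  twist=[
    [0, 0, 0],
    [0, 0, 0],
    [0, 0, 0],
    [0, 0, 0],
    [0, 0, 0],
    [0, 0, 0],
    [0, 0, 0],
    [0, 0, 0],
  ],
  gripper=[0, 0, 0, 0, 0, 0, 0, 0],
)

```text
time: 8.25
ee_pos: [0.5745, -0.1463, 0.0283]
tcp_rot: [180.0, 0.0, -8.9]
wrist_force: [-0.1, 0.3, 0.5]
opening: -0.0001
grasp_force: 0.3
```

Emit:
send_rows(
  linear=[
    [0, -0.0015, 0],
    [0, -0.0015, 0],
    [0, -0.0015, 0],
    [0, -0.0015, 0],
    [0, -0.0015, 0],
    [0, -0.0015, 0],
    [0, -0.0015, 0],
    [0, -0.0015, 0],
  ],
  twist=[
    [0, 0, 0],
    [0, 0, 0],
    [0, 0, 0],
    [0, 0, 0],
    [0, 0, 0],
    [0, 0, 0],
    [0, 0, 0],
    [0, 0, 0],
  ],
  gripper=[0, 0, 0, 0, 0, 0, 0, 0],
)

```text
time: 9.25
ee_pos: [0.5764, -0.1344, 0.0283]
tcp_rot: [-180.0, 0.0, -8.9]
wrist_force: [-0.1, -0.1, -0.5]
opening: 0.0
grasp_force: 0.3
```

Emit:
send_rows(
  linear=[
    [0, -0.0015, 0],
    [0, -0.0015, 0],
    [0, -0.0015, 0],
    [0, -0.0015, 0],
    [0, -0.0015, 0],
    [0, -0.0015, 0],
    [0, -0.0015, 0],
    [0, -0.0015, 0],
  ],
  twist=[
    [0, 0, 0],
    [0, 0, 0],
    [0, 0, 0],
    [0, 0, 0],
    [0, 0, 0],
    [0, 0, 0],
    [0, 0, 0],
    [0, 0, 0],
  ],
  gripper=[0, 0, 0, 0, 0, 0, 0, 0],
)

```text
time: 10.25
ee_pos: [0.5782, -0.1225, 0.0283]
tcp_rot: [180.0, 0.0, -8.9]
wrist_force: [0.3, -0.0, 0.3]
opening: 0.0004
grasp_force: 0.3
```

Emit:
send_rows(
  linear=[
    [0, -0.0015, 0],
    [0, -0.0015, 0],
    [0, -0.0015, 0],
    [0, -0.0015, 0],
    [0, -0.0015, 0],
    [0, -0.0015, 0],
    [0, -0.0015, 0],
    [0, -0.0015, 0],
  ],
  twist=[
    [0, 0, 0],
    [0, 0, 0],
    [0, 0, 0],
    [0, 0, 0],
    [0, 0, 0],
    [0, 0, 0],
    [0, 0, 0],
    [0, 0, 0],
  ],
  gripper=[0, 0, 0, 0, 0, 0, 0, 0],
)

```text
time: 11.25
ee_pos: [0.5801, -0.1107, 0.0283]
tcp_rot: [-180.0, -0.0, -8.9]
wrist_force: [-0.5, -0.5, 0.3]
opening: 0.0001
grasp_force: 0.3
```

Emit:
send_rows(
  linear=[
    [0, -0.0015, 0],
    [0, -0.0015, 0],
    [0, -0.0015, 0],
    [0, -0.0015, 0],
    [0, -0.001, 0],
    [0, -0.001, 0],
    [0, -0.001, 0],
    [0, -0.001, 0],
  ],
  twist=[
    [0, 0, 0],
    [0, 0, 0],
    [0, 0, 0],
    [0, 0, 0],
    [0, 0, 0],
    [0, 0, 0],
    [0, 0, 0],
    [0, 0, 0],
  ],
  gripper=[0, 0, 0, 0, 0, 0, 0, 0],
)

```text
time: 12.25
ee_pos: [0.5816, -0.1009, 0.0283]
tcp_rot: [180.0, -0.0, -8.9]
wrist_force: [-0.1, -0.5, -0.3]
opening: -0.0
grasp_force: 0.4
```

Emit:
send_rows(
  linear=[
    [0, -0.001, 0],
    [0, -0.001, 0],
    [0, -0.001, 0],
    [0, -0.001, 0],
    [0, -0.001, 0],
    [0, -0.001, 0],
    [0, -0.001, 0],
    [0, -0.001, 0],
  ],
  twist=[
    [0, 0, 0],
    [0, 0, 0],
    [0, 0, 0],
    [0, 0, 0],
    [0, 0, 0],
    [0, 0, 0],
    [0, 0, 0],
    [0, 0, 0],
  ],
  gripper=[0, 0, 0, 0, 0, 0, 0, 0],
)

```text
time: 13.25
ee_pos: [0.5829, -0.0929, 0.0283]
tcp_rot: [-180.0, 0.0, -8.9]
wrist_force: [0.4, -1.1, 0.7]
opening: -0.0001
grasp_force: 0.2
```

```bash
python3 look.py pics/b.png; python3 -c "
from h import *
from workcell import bot
print(rk(bot.get_obs()['ee_pos']))"
```

```text
(np.float64(-25.2), np.float64(-0.7))
```

View pics/b.png

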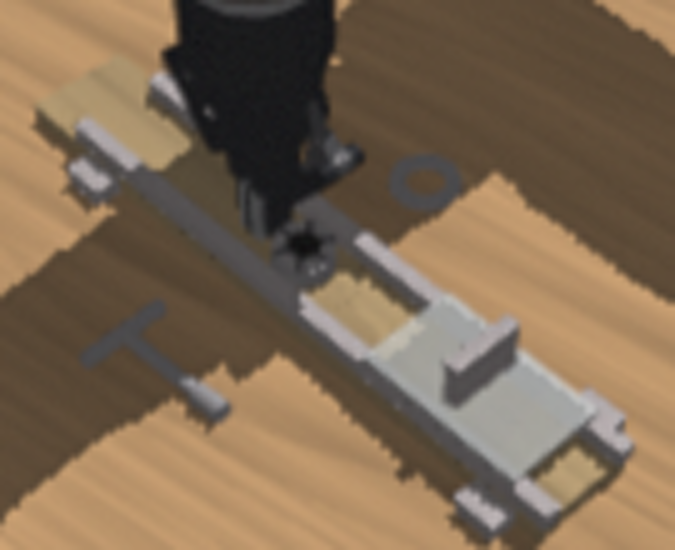

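The nut's bore is at about (303,243), a few mm short of the pocket centre. I'll creep on from here.

Emit:
send_rows(
  linear=[
    [0, -0.0006, 0],
    [0, -0.0006, 0],
    [0, -0.0006, 0],
    [0, -0.0006, 0],
    [0, -0.0006, 0],
    [0, -0.0006, 0],
    [0, -0.0006, 0],
    [0, -0.0006, 0],
  ],
  twist=[
    [0, 0, 0],
    [0, 0, 0],
    [0, 0, 0],
    [0, 0, 0],
    [0, 0, 0],
    [0, 0, 0],
    [0, 0, 0],
    [0, 0, 0],
  ],
  gripper=[0, 0, 0, 0, 0, 0, 0, 0],
)

```text
time: 14.3
ee_pos: [0.5833, -0.0899, 0.0283]
tcp_rot: [-179.9, 0.0, -8.7]
wrist_force: [0.3, 0.1, 0.0]
opening: -0.0001
grasp_force: 0.2
```

Emit:
send_rows(
  linear=[
    [0, -0.0005, 0],
    [0, -0.0005, 0],
    [0, -0.0005, 0],
    [0, -0.0005, 0],
  ],
  twist=[
    [0, 0, 0],
    [0, 0, 0],
    [0, 0, 0],
    [0, 0, 0],
  ],
  gripper=[0, 0, 0, 0],
)

```text
time: 14.8
ee_pos: [0.5836, -0.0886, 0.0283]
tcp_rot: [-179.9, 0.0, -8.7]
wrist_force: [-0.2, -0.5, -0.1]
opening: 0.0002
grasp_force: 0.2
```

Emit:
send_rows(
  linear=[
    [0, -0.0005, 0],
    [0, -0.0005, 0],
  ],
  twist=[
    [0, 0, 0],
    [0, 0, 0],
  ],
  gripper=[0, 0],
)

```text
time: 15.05
ee_pos: [0.5836, -0.088, 0.0283]
tcp_rot: [-179.9, 0.0, -8.6]
wrist_force: [0.0, 0.7, -0.1]
opening: -0.0
grasp_force: 0.2
```

```bash
python3 look.py pics/c.png; python3 -c "
from h import *
from workcell import bot
print(rk(bot.get_obs()['ee_pos']))"
```

```text
(np.float64(-20.3), np.float64(-0.7))
```

View pics/c.png

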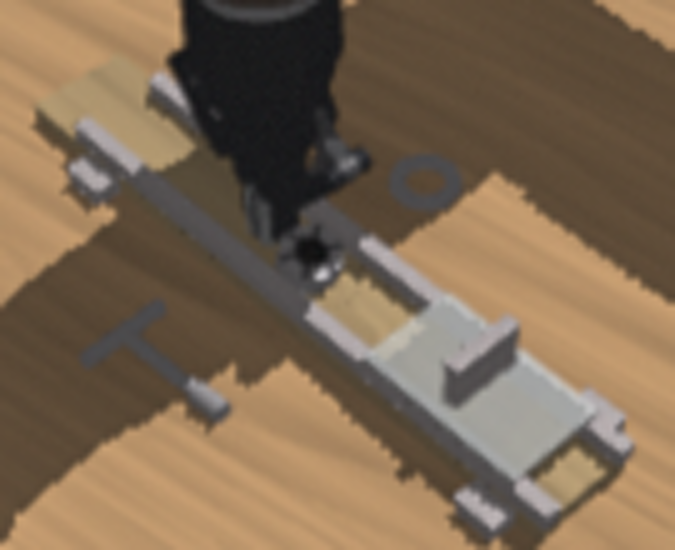

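The nut is at about (312,252), not clearly down yet. The arm has moved less than commanded, so I'll let it settle.

Emit:
send_rows(
  linear=[
    [0, 0, 0],
    [0, 0, 0],
    [0, 0, 0],
  ],
  twist=[
    [0, 0, 0],
    [0, 0, 0],
    [0, 0, 0],
  ],
  gripper=[0, 0, 0],
)

```text
time: 15.48
ee_pos: [0.5836, -0.0881, 0.0283]
tcp_rot: [-179.9, 0.0, -8.6]
wrist_force: [0.4, -0.3, 0.1]
opening: -0.0
grasp_force: 0.2
```

Emit:
send_rows(
  linear=[
    [0, -0.001, 0],
    [0, -0.001, 0],
    [0, 0, 0],
  ],
  twist=[
    [0, 0, 0],
    [0, 0, 0],
    [0, 0, 0],
  ],
  gripper=[0, 0, 0],
)

```text
time: 15.85
ee_pos: [0.5838, -0.0869, 0.0283]
tcp_rot: [-179.8, 0.0, -8.5]
wrist_force: [-0.3, -0.5, -0.1]
opening: -0.0001
grasp_force: 0.1
```

```bash
python3 -c "
from h import *
from workcell import bot,camera
import cv2
s=bot.get_obs()
for k in('q','joint_efforts','wrist_force','torque','grasp_force'):print(k,np.round(s[k],2))
a=camera('top')[:,:,::-1];b=camera('scene')[:,:,::-1]
cv2.imwrite('pics/full.png',np.hstack([cv2.resize(a[60:420,100:500],(400,360)),b[:360,:400]]))"
```

```text
q [-8.5500e+00  1.1820e+01 -6.3600e+00  7.1820e+01  1.6000e-01  1.7999e+02]
joint_efforts [ 2.100e-01 -5.876e+01  4.572e+01 -1.000e-02  1.000e-01 -0.000e+00]
wrist_force [-0.32 -0.54 -0.09]
torque [-0.1  -0.01 -0.  ]
grasp_force 0.14
```

View pics/full.png

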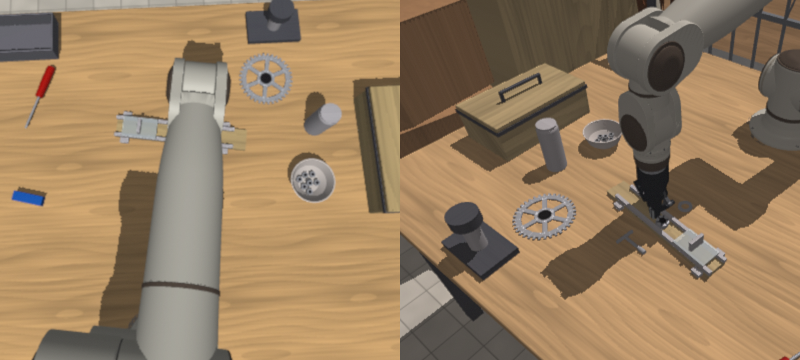

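Joint 6 has hit its 180° limit, which explains the lag. Nothing is blocked. I'll back off, lift, and turn the tool half round, which gives the same finger shape.

Emit:
send_rows(
  linear=[
    [0, 0.005, 0],
    [0, 0.01, 0],
    [0, 0.01, 0],
    [0, 0, -0.02],
    [0, 0, -0.03],
    [0, 0, -0.03],
    [0, 0, 0],
    [0, 0, 0],
  ],
  twist=[
    [0, 0, 0],
    [0, 0, 0],
    [0, 0, 0],
    [0, 0, 0],
    [0, 0, 0],
    [0, 0, 0],
    [0, 0, -1],
    [0, 0, -1],
  ],
  gripper=[0, 0, 0, 0, 0, 0, 0, 0],
)

```text
time: 16.95
ee_pos: [0.5802, -0.1127, 0.1088]
tcp_rot: [-179.9, -0.1, 11.8]
wrist_force: [0.6, 0.4, -0.7]
opening: -0.0001
grasp_force: 0.0
```

Emit:
send_rows(
  linear=[
    [0, 0, 0],
    [0, 0, 0],
    [0, 0, 0],
    [0, 0, 0],
    [0, 0, 0],
    [0, 0, 0],
    [0, 0, 0],
    [0, 0, 0],
  ],
  twist=[
    [0, 0, -1],
    [0, 0, -1],
    [0, 0, -1],
    [0, 0, -1],
    [0, 0, -1],
    [0, 0, -1],
    [0, 0, -1],
    [0, 0, -1],
  ],
  gripper=[0, 0, 0, 0, 0, 0, 0, 0],
)

```text
time: 17.95
ee_pos: [0.5799, -0.1127, 0.1082]
tcp_rot: [180.0, -0.2, 91.8]
wrist_force: [-0.7, 0.5, 0.3]
opening: 0.0001
grasp_force: 0.0
```

Emit:
send_rows(
  linear=[
    [0, 0, 0],
    [0, 0, 0],
    [0, 0, 0],
    [0, 0, 0],
    [0, 0, 0],
    [0, 0, 0],
    [0, 0, 0],
    [0, 0, 0],
  ],
  twist=[
    [0, 0, -1],
    [0, 0, -1],
    [0, 0, -1],
    [0, 0, -1],
    [0, 0, -1],
    [0, 0, -1],
    [0, 0, -1],
    [0, 0, -0.96],
  ],
  gripper=[0, 0, 0, 0, 0, 0, 0, 0],
)

```text
time: 18.95
ee_pos: [0.5799, -0.1127, 0.1082]
tcp_rot: [179.8, 0.0, 171.3]
wrist_force: [-0.8, 0.6, 0.1]
opening: 0.0003
grasp_force: 0.0
```

```bash
python3 look.py pics/e.png; python3 -c "
from h import *
from workcell import bot
s=bot.get_obs();print(rk(s['ee_pos']),s['ee_pos'],s['tcp_rot'],s['q'])"
```

```text
(np.float64(-45.3), np.float64(-0.8)) [ 0.57991217 -0.11263401  0.10819649] [ 1.79843326e+02 -1.80256907e-03  1.71799417e+02] [-11.06322054  10.03336937   0.51588931  80.49214485   0.15638881
  -2.86264847]
```

View pics/e.png

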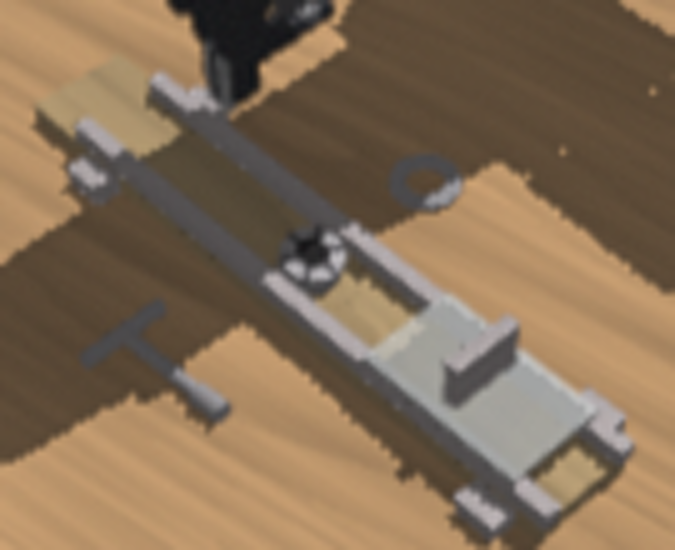

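The nut is at about (314,250) in the crop, at the pocket and clear of both the finger and the cover. I'll go back down and push on with the tool's +y.

Emit:
send_rows(
  linear=[
    [0, 0, 0.02],
    [0, 0, 0.03],
    [0, 0, 0.02],
    [0, 0, 0.006],
    [0, 0, 0.0035],
    [0, 0.004, 0],
    [0, 0.008, 0],
    [0, 0.006, 0],
  ],
  twist=[
    [0, 0, 0.07],
    [0, 0, 0],
    [0, 0, 0],
    [0, 0, 0],
    [0, 0, 0],
    [0, 0, 0],
    [0, 0, 0],
    [0, 0, 0],
  ],
  gripper=[0, 0, 0, 0, 0, 0, 0, 0],
)

```text
time: 20.0
ee_pos: [0.5835, -0.0933, 0.0293]
tcp_rot: [179.8, 0.0, 170.4]
wrist_force: [0.1, 0.6, -0.2]
opening: 0.0004
grasp_force: 0.0
```

Emit:
send_rows(
  linear=[
    [0, 0.001, 0],
    [0, 0.001, 0],
    [0, 0.001, 0],
    [0, 0.001, 0],
    [0, 0.001, 0],
    [0, 0.001, 0],
    [0, 0.001, 0],
    [0, 0, 0],
  ],
  twist=[
    [0, 0, 0],
    [0, 0, 0],
    [0, 0, 0],
    [0, 0, 0],
    [0, 0, 0],
    [0, 0, 0],
    [0, 0, 0],
    [0, 0, 0],
  ],
  gripper=[0, 0, 0, 0, 0, 0, 0, 0],
)

```text
time: 21.0
ee_pos: [0.5843, -0.087, 0.0288]
tcp_rot: [179.8, -0.0, 170.4]
wrist_force: [0.7, -0.1, 0.5]
opening: -0.0001
grasp_force: 0.1
```

```bash
cat > bore.py <<'E'
import cv2,sys
from h import *
from workcell import bot,camera
def bore(im,show=''):
    # dark bore of the nut inside the lane crop, ahead of the finger
    g=cv2.cvtColor(im[170:280,200:335],cv2.COLOR_RGB2GRAY); g=cv2.resize(g,None,fx=5,fy=5,interpolation=cv2.INTER_CUBIC)
    m=(g[225:300,295:360]<45).astype(np.uint8)
    k,l,st,c=cv2.connectedComponentsWithStats(m)
    return [(int(st[i,4]),(c[i]+[295,225]).round(1).tolist(),rk(C(*(c[i]+[295,225]),.026)),rk(C(*(c[i]+[295,225]),.022))) for i in range(1,k) if st[i,4]>60]
if __name__=='__main__':
    for f in('b','c','e'):
        g=cv2.imread(f'pics/{f}.png',0);m=(g[225:300,295:360]<45).astype(np.uint8)
        k,l,st,c=cv2.connectedComponentsWithStats(m);print(f,[(st[i,4],(c[i]+[295,225]).round(1).tolist(),rk(C(*(c[i]+[295,225]),.026))) for i in range(1,k) if st[i,4]>60])
    im=camera('scene');print('now',bore(im)); cv2.imwrite(sys.argv[1],im[:,:,::-1])
    print(rk(bot.get_obs()['ee_pos']),bot.get_obs()['ee_pos'][2])
E
python3 bore.py pics/f.png
```

```text
b [(np.int32(623), [306.6, 244.1], (np.float64(5.9), np.float64(0.7)))]
c [(np.int32(823), [310.9, 251.0], (np.float64(10.8), np.float64(-0.8)))]
e [(np.int32(514), [310.4, 249.1], (np.float64(9.6), np.float64(-0.2)))]
now [(803, [312.1, 252.3], (np.float64(11.8), np.float64(-1.0)), (np.float64(9.2), np.float64(1.3)))]
(np.float64(-19.3), np.float64(-1.2)) 0.02879257720227655
```

Emit:
send_rows(
  linear=[
    [0, 0.0007, 0],
    [0, 0.0007, 0],
    [0, 0.0006, 0],
    [0, 0, 0],
  ],
  twist=[
    [0, 0, 0],
    [0, 0, 0],
    [0, 0, 0],
    [0, 0, 0],
  ],
  gripper=[0, 0, 0, 0],
)

```text
time: 21.55
ee_pos: [0.5846, -0.0851, 0.0288]
tcp_rot: [179.8, -0.0, 170.4]
wrist_force: [-0.7, -0.8, -1.0]
opening: 0.0001
grasp_force: 0.1
```

```bash
python3 bore.py pics/g.png | tail -2
```

```text
now [(789, [314.5, 254.6], (np.float64(13.8), np.float64(-1.2)), (np.float64(11.2), np.float64(1.1)))]
(np.float64(-17.3), np.float64(-1.2)) 0.02877424332976261
```

Emit:
send_rows(
  linear=[
    [0, 0.0007, 0],
    [0, 0.0007, 0],
    [0, 0.0006, 0],
    [0, 0, 0],
  ],
  twist=[
    [0, 0, 0],
    [0, 0, 0],
    [0, 0, 0],
    [0, 0, 0],
  ],
  gripper=[0, 0, 0, 0],
)

```text
time: 22.1
ee_pos: [0.585, -0.083, 0.0288]
tcp_rot: [179.8, 0.0, 170.4]
wrist_force: [0.6, -1.1, 0.4]
opening: 0.0002
grasp_force: 0.0
```

```bash
python3 bore.py pics/g2.png | tail -2
```

```text
now [(91, [298.4, 229.8], (np.float64(-4.2), np.float64(4.3)), (np.float64(-6.9), np.float64(6.7))), (731, [317.0, 257.1], (np.float64(15.9), np.float64(-1.4)), (np.float64(13.3), np.float64(0.9)))]
(np.float64(-15.2), np.float64(-1.2)) 0.028844191044600658
```

Emit:
send_rows(
  linear=[
    [0, 0.0007, 0],
    [0, 0.0007, 0],
    [0, 0, 0],
  ],
  twist=[
    [0, 0, 0],
    [0, 0, 0],
    [0, 0, 0],
  ],
  gripper=[0, 0, 0],
)

```text
time: 22.52
ee_pos: [0.5852, -0.0817, 0.0288]
tcp_rot: [179.8, -0.0, 170.4]
wrist_force: [-0.1, -0.4, 0.1]
opening: -0.0002
grasp_force: 0.1
```

```bash
python3 bore.py pics/g3.png | tail -2
```

```text
now [(135, [298.8, 231.6], (np.float64(-3.2), np.float64(3.6)), (np.float64(-5.9), np.float64(6.0))), (728, [317.1, 259.8], (np.float64(17.2), np.float64(-2.6)), (np.float64(14.6), np.float64(-0.3)))]
(np.float64(-13.9), np.float64(-1.3)) 0.0288141288116079
```

Emit:
send_rows(
  linear=[
    [0, 0.0007, 0],
    [0, 0.0007, 0],
    [0, 0, 0],
  ],
  twist=[
    [0, 0, 0],
    [0, 0, 0],
    [0, 0, 0],
  ],
  gripper=[0, 0, 0],
)

```text
time: 22.95
ee_pos: [0.5854, -0.0803, 0.0288]
tcp_rot: [179.8, -0.0, 170.4]
wrist_force: [-0.0, 0.6, -0.6]
opening: 0.0001
grasp_force: 0.2
```

```bash
python3 bore.py pics/g4.png | tail -2
```

```text
now [(212, [299.9, 233.3], (np.float64(-1.9), np.float64(3.2)), (np.float64(-4.6), np.float64(5.6))), (742, [318.7, 260.9], (np.float64(18.3), np.float64(-2.5)), (np.float64(15.8), np.float64(-0.2)))]
(np.float64(-12.5), np.float64(-1.3)) 0.028841835878850277
```

Emit:
send_rows(
  linear=[
    [0, 0.0004, 0],
    [0, 0.0004, 0],
    [0, 0, 0],
  ],
  twist=[
    [0, 0, 0],
    [0, 0, 0],
    [0, 0, 0],
  ],
  gripper=[0, 0, 0],
)

```text
time: 23.38
ee_pos: [0.5856, -0.0796, 0.0288]
tcp_rot: [179.8, -0.0, 170.4]
wrist_force: [-0.2, -1.1, -1.6]
opening: 0.0
grasp_force: 0.2
```

```bash
python3 bore.py pics/g5.png | tail -2
python3 - <<'E'
import cv2,numpy as np
t=[]
for f in('f','g2','g3','g5'):
    im=cv2.imread(f'pics/{f}.png')[205:240,245:285]
    t.append(cv2.resize(im,(400,300),interpolation=cv2.INTER_CUBIC))
cv2.imwrite('pics/cmp.png',np.vstack([np.hstack(t[:2]),np.hstack(t[2:])]))
E
```

```text
now [(234, [300.3, 233.6], (np.float64(-1.6), np.float64(3.3)), (np.float64(-4.3), np.float64(5.7))), (742, [319.5, 261.9], (np.float64(19.1), np.float64(-2.7)), (np.float64(16.5), np.float64(-0.3)))]
(np.float64(-11.7), np.float64(-1.3)) 0.028817494330128014
```

View pics/cmp.png

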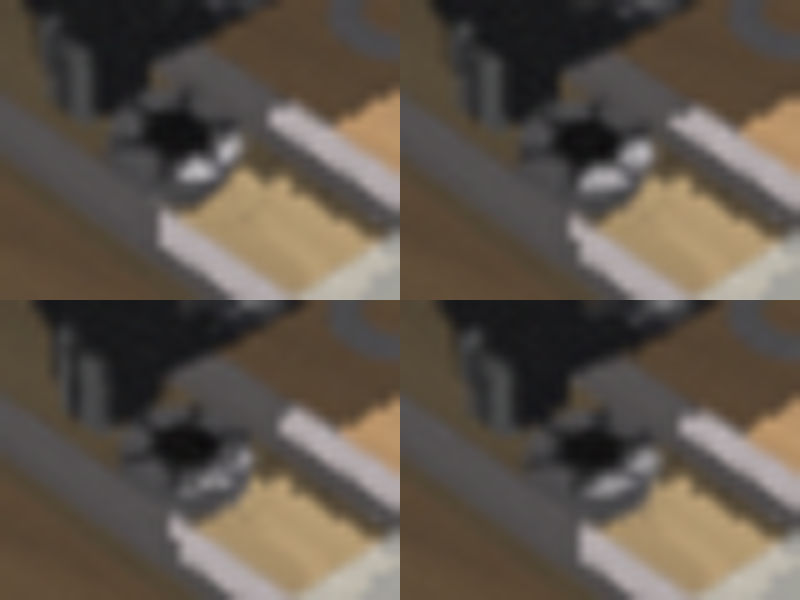

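The nut's top looks lower and partly shaded from the third crop on, so it may have dropped. I'll measure the pocket's rim from the first pictures to be sure.

Run:
```python
from h import *
import cv2
from scipy.optimize import least_squares
for n_ in('top','scene'):
    g=cv2.imread(f'pics/{n_}0.png',0)
    bh=cv2.morphologyEx(g,cv2.MORPH_BLACKHAT,np.ones((5,5),np.uint8)).astype(float)
    P=[]
    for v in range(150,300):
        for u in range(180,360):
            if bh[v,u]>=7:
                x,y=rk(ray(n_,u,v,.012))
                if -25<x<65 and abs(y+1.2)<17: P.append((x,y,bh[v,u]))
    P=np.array(P);print(n_,len(P))
    f=lambda p:(np.hypot(P[:,0]-p[0],P[:,1]-p[1])-20)*np.sqrt(P[:,2])
    for s in(10,17,24):
        r=least_squares(f,[s,-1.2],loss='soft_l1',f_scale=3);print(r.x.round(1),round(r.cost))
    for p in P[np.argsort(P[:,0])]:print(p.astype(int).tolist(),end=' ')
    print()
```

```text
Traceback (most recent call last):
  File "h.py", line 5, in ray
    c=get_calibration(n);d=R.from_euler('xyz',c['orientation'],degrees=True).apply([(u-c['cx'])/c['fx'],(v-c['cy'])/c['fy'],1])
ValueError: time passes only in moves, steps and waits
```

```bash
sed -i 's/^from workcell import get_calibration/import functools\nfrom workcell import get_calibration as gc\nget_calibration=functools.cache(gc)/' h.py
python3 - <<'E'
from h import *
import cv2
from scipy.optimize import least_squares
for n_ in('top','scene'):
    g=cv2.imread(f'pics/{n_}0.png',0)
    bh=cv2.morphologyEx(g,cv2.MORPH_BLACKHAT,np.ones((5,5),np.uint8)).astype(float)
    P=[]
    for v in range(150,300):
        for u in range(180,360):
            if bh[v,u]>=7:
                x,y=rk(ray(n_,u,v,.012))
                if -25<x<65 and abs(y+1.2)<17: P.append((x,y,bh[v,u]))
    P=np.array(P);print(n_,len(P))
    f=lambda p:(np.hypot(P[:,0]-p[0],P[:,1]-p[1])-20)*np.sqrt(P[:,2])
    for s in(10,17,24):
        r=least_squares(f,[s,-1.2],loss='soft_l1',f_scale=3);print(r.x.round(1),round(r.cost))
    for p in P[np.argsort(P[:,0])]:print(p.astype(int).tolist(),end=' ')
    print()
E
```

```text
top 74
[18.8  0. ] 7730
[18.8  0. ] 7730
[18.8  0. ] 7730
[-23, 15, 23] [-20, 15, 33] [-20, 12, 14] [-17, 13, 24] [-14, 13, 22] [-12, 13, 18] [-9, 13, 16] [-6, 14, 16] [-5, 2, 7] [-4, 0, 7] [-4, -3, 7] [-3, 14, 18] [-2, 8, 8] [-2, 5, 11] [-2, 2, 7] [-1, -3, 7] [-1, -6, 8] [0, 14, 36] [0, 11, 18] [0, 8, 14] [0, 6, 11] [2, 15, 59] [2, 12, 31] [3, 9, 10] [5, 15, 57] [5, 12, 25] [5, -17, 7] [8, 12, 22] [8, -17, 8] [11, 13, 21] [14, 13, 21] [17, 13, 22] [20, 14, 37] [20, 11, 9] [23, 14, 58] [23, 11, 21] [26, 14, 63] [26, 11, 23] [28, 14, 67] [29, -15, 8] [29, 12, 25] [31, -11, 10] [31, 15, 64] [32, -14, 13] [32, 12, 28] [34, -8, 9] [34, -11, 14] [34, 15, 58] [34, -14, 10] [35, 12, 27] [36, -2, 7] [36, -5, 9] [37, -8, 9] [37, -11, 7] [37, 12, 27] [39, -4, 7] [40, 13, 27] [43, 13, 29] [46, 13, 29] [49, 14, 41] [49, 11, 13] [52, -12, 7] [52, 14, 44] [52, 11, 14] [55, -12, 7] [55, 14, 30] [58, 15, 28] [58, -12, 7] [61, 15, 41] [61, -11, 7] [61, 12, 14] [64, 15, 52] [64, 12, 28] [64, -14, 7] 
scene 92
[20.9 -3. ] 9313
[20.9 -3. ] 9313
[20.9 -3. ] 9313
[-24, 14, 30] [-20, 13, 31] [-13, 15, 28] 
[... 418 characters left out ...]
13, 14, 40] [16, 12, 32] [18, 13, 38] [19, 15, 40] [20, 11, 12] [22, 13, 31] [24, 15, 42] [24, 11, 21] [26, 12, 38] [28, 14, 49] [28, 10, 7] [30, 12, 37] [32, 14, 26] [33, 10, 23] [34, -12, 7] [34, 11, 8] [38, -8, 9] [38, 15, 47] [39, -2, 11] [40, -10, 7] [40, 13, 33] [42, -9, 7] [42, 15, 46] [44, -11, 9] [46, -9, 10] [46, 14, 32] [46, -13, 8] [47, -7, 9] [48, -11, 13] [49, -5, 7] [50, -9, 13] [50, 14, 32] [50, -13, 7] [52, -8, 12] [52, -12, 13] [53, -6, 11] [54, -10, 14] [54, 13, 33] [56, -8, 13] [56, 15, 45] [56, -12, 14] [57, -6, 12] [58, -10, 14] [59, -4, 8] [60, -8, 14] [60, 15, 35] [60, -12, 13] [61, -7, 13] [62, -11, 16] [62, -15, 9] [63, -5, 7] [64, -9, 16] [64, 14, 37] [64, -13, 20]
```

The rim fits put the pocket centre at about x = 19 mm. The nut is at about 19 mm and changed look near 16–17 mm, which fits a drop. I'll back off, rise, and go over to the far side of the handle; from there both cameras see the nut.

Emit:
send_rows(
  linear=[
    [0, -0.004, 0],
    [0, -0.008, 0],
    [0, 0, -0.02],
    [0, 0, -0.03],
    [0, 0, -0.03],
    [0, 0.02, 0],
    [0, 0.03, 0],
    [0, 0.03, 0],
  ],
  twist=[
    [0, 0, 0],
    [0, 0, 0],
    [0, 0, 0],
    [0, 0, 0],
    [0, 0, 0],
    [0, 0, -0.06],
    [0, 0, 0],
    [0, 0, 0],
  ],
  gripper=[0, 0, 0, 0, 0, 0, 0, 0],
)

```text
time: 24.42
ee_pos: [0.596, -0.0116, 0.1079]
tcp_rot: [179.8, -0.1, 170.9]
wrist_force: [1.2, -0.2, 0.2]
opening: 0.0002
grasp_force: 0.0
```

Emit:
send_rows(
  linear=[
    [0, 0.03, 0],
    [0, 0.03, 0],
    [0, 0.03, 0],
    [0, 0.015, 0],
    [0, 0, 0],
    [0, 0, 0],
  ],
  twist=[
    [0, 0, 0],
    [0, 0, 0],
    [0, 0, 0],
    [0, 0, 0],
    [0, 0, 0],
    [0, 0, 0],
  ],
  gripper=[0, 0, 0, 0, 0, 0],
)

```text
time: 25.18
ee_pos: [0.6126, 0.0903, 0.109]
tcp_rot: [179.9, -0.0, 170.9]
wrist_force: [-0.5, -0.5, 0.1]
opening: 0.0003
grasp_force: 0.0
```

```bash
cat > tri.py <<'E'
import cv2
from h import *
def cen(im,n_,x0,y0,r=12,thr=60):
    c=get_calibration(n_);p=o+d*x0/1e3+n*y0/1e3+[0,0,.024]
    q=R.from_euler('xyz',c['orientation'],degrees=True).inv().apply(p-c['origin'])
    u,v=int(c['cx']+c['fx']*q[0]/q[2]),int(c['cy']+c['fy']*q[1]/q[2])
    g=cv2.cvtColor(im[v-r:v+r,u-r:u+r],cv2.COLOR_BGR2GRAY);g=cv2.resize(g,None,fx=6,fy=6,interpolation=cv2.INTER_CUBIC)
    m=(g<thr).astype(np.uint8);k,l,st,ce=cv2.connectedComponentsWithStats(m);
    if k<2:return None
    i=1+np.argmax(st[1:,4]);uv=(ce[i]+.5)/6-.5+[u-r,v-r]
    return uv,st[i,4],g.min()
def tri(a,b,x0):
    A=cen(a,'top',x0,-1);B=cen(b,'scene',x0,-1)
    print(A,B)
    for z in(.018,.022,.026):print(z,rk(ray('top',*A[0],z)),rk(ray('scene',*B[0],z)))
E
python3 - <<'E'
from tri import *
from workcell import bot,camera
tri(cv2.imread('pics/top0.png'),cv2.imread('pics/scene0.png'),-76)
a=camera('top')[:,:,::-1].copy();b=camera('scene')[:,:,::-1].copy()
cv2.imwrite('pics/t1.png',a);cv2.imwrite('pics/s1.png',b)
tri(a,b,19)
s=bot.get_obs();print(rk(s['ee_pos']),s['ee_pos'],s['tcp_rot'],s['q'])
E
```

```text
(array([310.07859848, 194.30208333]), np.int32(528), np.uint8(31)) (array([239.13405797, 201.50700483]), np.int32(690), np.uint8(19))
0.018 (np.float64(-77.4), np.float64(-3.0)) (np.float64(-83.6), np.float64(4.3))
0.022 (np.float64(-77.2), np.float64(-2.1)) (np.float64(-80.5), np.float64(2.0))
0.026 (np.float64(-77.0), np.float64(-1.2)) (np.float64(-77.4), np.float64(-0.4))
(array([277.45878274, 191.43233179]), np.int32(1298), np.uint8(19)) (array([263.81345225, 222.03363062]), np.int32(1794), np.uint8(15))
0.018 (np.float64(17.6), np.float64(-1.6)) (np.float64(14.6), np.float64(2.5))
0.022 (np.float64(17.5), np.float64(-0.7)) (np.float64(17.2), np.float64(0.1))
0.026 (np.float64(17.4), np.float64(0.2)) (np.float64(19.8), np.float64(-2.2))
(np.float64(160.1), np.float64(-1.8)) [0.61275218 0.09008165 0.10929493] [ 1.79848997e+02 -1.36618213e-03  1.70896997e+02] [ 8.30000744 13.87845244  5.12842908 81.20611667  0.14449902 17.40306773]
```

Both views agree at top height 22 mm now, where it was 26 mm at the start. The nut is flat in the pocket. Now the cover.

Emit:
send_rows(
  linear=[
    [0, 0, 0.02],
    [0, 0, 0.025],
    [0, 0, 0.012],
    [0, 0, 0.004],
    [0, -0.004, 0],
    [0, -0.003, 0],
    [0, -0.001, 0],
    [0, -0.001, 0],
  ],
  twist=[
    [0, 0, 0],
    [0, 0, 0],
    [0, 0, 0],
    [0, 0, 0],
    [0, 0, 0],
    [0, 0, 0],
    [0, 0, 0],
    [0, 0, 0],
  ],
  gripper=[0, 0, 0, 0, 0, 0, 0, 0],
)

```text
time: 26.28
ee_pos: [0.6115, 0.0822, 0.0486]
tcp_rot: [179.8, 0.0, 171.0]
wrist_force: [-0.6, 0.3, 0.2]
opening: 0.0003
grasp_force: 0.0
```

Emit:
send_rows(
  linear=[
    [0, -0.001, 0],
    [0, -0.001, 0],
    [0, -0.001, 0],
    [0, -0.001, 0],
    [0, -0.001, 0],
    [0, -0.001, 0],
    [0, -0.001, 0],
    [0, -0.001, 0],
  ],
  twist=[
    [0, 0, 0],
    [0, 0, 0],
    [0, 0, 0],
    [0, 0, 0],
    [0, 0, 0],
    [0, 0, 0],
    [0, 0, 0],
    [0, 0, 0],
  ],
  gripper=[0, 0, 0, 0, 0, 0, 0, 0],
)

```text
time: 27.28
ee_pos: [0.6102, 0.0746, 0.0482]
tcp_rot: [179.8, -0.0, 171.0]
wrist_force: [0.9, 2.6, -0.9]
opening: 0.0001
grasp_force: 1.3
```

Emit:
send_rows(
  linear=[
    [0, -0.001, 0],
    [0, -0.0015, 0],
    [0, -0.0015, 0],
    [0, -0.0015, 0],
    [0, -0.0015, 0],
    [0, -0.0015, 0],
    [0, -0.0015, 0],
    [0, -0.0015, 0],
  ],
  twist=[
    [0, 0, 0],
    [0, 0, 0],
    [0, 0, 0],
    [0, 0, 0],
    [0, 0, 0],
    [0, 0, 0],
    [0, 0, 0],
    [0, 0, 0],
  ],
  gripper=[0, 0, 0, 0, 0, 0, 0, 0],
)

```text
time: 28.28
ee_pos: [0.6083, 0.063, 0.0482]
tcp_rot: [179.8, -0.0, 171.0]
wrist_force: [-0.8, 1.7, 0.9]
opening: 0.0002
grasp_force: 1.3
```

Emit:
send_rows(
  linear=[
    [0, -0.002, 0],
    [0, -0.002, 0],
    [0, -0.002, 0],
    [0, -0.002, 0],
    [0, -0.002, 0],
    [0, -0.002, 0],
    [0, -0.002, 0],
    [0, -0.002, 0],
  ],
  twist=[
    [0, 0, 0],
    [0, 0, 0],
    [0, 0, 0],
    [0, 0, 0],
    [0, 0, 0],
    [0, 0, 0],
    [0, 0, 0],
    [0, 0, 0],
  ],
  gripper=[0, 0, 0, 0, 0, 0, 0, 0],
)

```text
time: 29.28
ee_pos: [0.6058, 0.0471, 0.0482]
tcp_rot: [179.8, -0.0, 171.0]
wrist_force: [-0.9, 3.0, 1.0]
opening: -0.0002
grasp_force: 1.3
```

Emit:
send_rows(
  linear=[
    [0, -0.002, 0],
    [0, -0.002, 0],
    [0, -0.002, 0],
    [0, -0.002, 0],
    [0, -0.002, 0],
    [0, -0.002, 0],
    [0, -0.002, 0],
    [0, -0.002, 0],
  ],
  twist=[
    [0, 0, 0],
    [0, 0, 0],
    [0, 0, 0],
    [0, 0, 0],
    [0, 0, 0],
    [0, 0, 0],
    [0, 0, 0],
    [0, 0, 0],
  ],
  gripper=[0, 0, 0, 0, 0, 0, 0, 0],
)

```text
time: 30.28
ee_pos: [0.6033, 0.0313, 0.0481]
tcp_rot: [179.8, -0.0, 171.0]
wrist_force: [0.1, 3.0, 1.8]
opening: -0.0
grasp_force: 1.3
```

Emit:
send_rows(
  linear=[
    [0, -0.002, 0],
    [0, -0.002, 0],
    [0, -0.002, 0],
    [0, -0.002, 0],
    [0, -0.002, 0],
    [0, -0.002, 0],
    [0, -0.002, 0],
    [0, -0.002, 0],
  ],
  twist=[
    [0, 0, 0],
    [0, 0, 0],
    [0, 0, 0],
    [0, 0, 0],
    [0, 0, 0],
    [0, 0, 0],
    [0, 0, 0],
    [0, 0, 0],
  ],
  gripper=[0, 0, 0, 0, 0, 0, 0, 0],
)

```text
time: 31.28
ee_pos: [0.6008, 0.0155, 0.0481]
tcp_rot: [179.8, -0.0, 171.0]
wrist_force: [-1.7, 2.4, 1.6]
opening: 0.0002
grasp_force: 1.3
```

Emit:
send_rows(
  linear=[
    [0, -0.002, 0],
    [0, -0.002, 0],
    [0, -0.002, 0],
    [0, -0.002, 0],
    [0, -0.002, 0],
    [0, -0.002, 0],
    [0, -0.002, 0],
    [0, -0.002, 0],
  ],
  twist=[
    [0, 0, 0],
    [0, 0, 0],
    [0, 0, 0],
    [0, 0, 0],
    [0, 0, 0],
    [0, 0, 0],
    [0, 0, 0],
    [0, 0, 0],
  ],
  gripper=[0, 0, 0, 0, 0, 0, 0, 0],
)

```text
time: 32.28
ee_pos: [0.5983, -0.0003, 0.0481]
tcp_rot: [179.8, 0.0, 171.0]
wrist_force: [-1.3, 3.3, 1.6]
opening: -0.0001
grasp_force: 1.3
```

Emit:
send_rows(
  linear=[
    [0, -0.002, 0],
    [0, -0.002, 0],
    [0, -0.002, 0],
    [0, -0.002, 0],
    [0, -0.001, 0],
    [0, -0.001, 0],
    [0, -0.001, 0],
    [0, -0.001, 0],
  ],
  twist=[
    [0, 0, 0],
    [0, 0, 0],
    [0, 0, 0],
    [0, 0, 0],
    [0, 0, 0],
    [0, 0, 0],
    [0, 0, 0],
    [0, 0, 0],
  ],
  gripper=[0, 0, 0, 0, 0, 0, 0, 0],
)

```text
time: 33.28
ee_pos: [0.5964, -0.012, 0.048]
tcp_rot: [179.8, -0.0, 171.0]
wrist_force: [-0.3, 2.9, 1.1]
opening: -0.0
grasp_force: 1.3
```

Emit:
send_rows(
  linear=[
    [0, -0.0008, 0],
    [0, -0.0008, 0],
    [0, -0.0008, 0],
    [0, -0.0008, 0],
    [0, -0.0008, 0],
  ],
  twist=[
    [0, 0, 0],
    [0, 0, 0],
    [0, 0, 0],
    [0, 0, 0],
    [0, 0, 0],
  ],
  gripper=[0, 0, 0, 0, 0],
)

```text
time: 33.9
ee_pos: [0.5957, -0.016, 0.048]
tcp_rot: [179.8, -0.0, 171.0]
wrist_force: [-0.7, 2.4, 2.1]
opening: -0.0001
grasp_force: 1.3
```

```bash
cat > st.py <<'E'
from h import *
from workcell import bot
s=bot.get_obs();print(rk(s['ee_pos']),'F',round(float(s['wrist_force']@d),2),s['grasp_force'],s['q'][5])
E
python3 st.py
```

```text
(np.float64(52.7), np.float64(-1.5)) F 2.25 1.2794648855924606 7.433744552538206
```

Emit:
send_rows(
  linear=[
    [0, -0.0006, 0],
    [0, -0.0006, 0],
  ],
  twist=[
    [0, 0, 0],
    [0, 0, 0],
  ],
  gripper=[0, 0],
)

```text
time: 34.15
ee_pos: [0.5956, -0.0172, 0.048]
tcp_rot: [179.8, -0.0, 171.0]
wrist_force: [0.0, 2.9, 2.6]
opening: 0.0001
grasp_force: 1.3
```

Now at about 51.5; I'll take small checked steps.

Emit:
send_rows(
  linear=[
    [0, -0.0006, 0],
    [0, -0.0006, 0],
  ],
  twist=[
    [0, 0, 0],
    [0, 0, 0],
  ],
  gripper=[0, 0],
)

```text
time: 34.4
ee_pos: [0.5954, -0.0183, 0.048]
tcp_rot: [179.8, -0.0, 171.0]
wrist_force: [-0.6, 2.2, 1.0]
opening: -0.0002
grasp_force: 1.3
```

Emit:
send_rows(
  linear=[
    [0, -0.0006, 0],
    [0, -0.0006, 0],
  ],
  twist=[
    [0, 0, 0],
    [0, 0, 0],
  ],
  gripper=[0, 0],
)

```text
time: 34.65
ee_pos: [0.5952, -0.0195, 0.048]
tcp_rot: [179.8, -0.0, 171.0]
wrist_force: [-0.9, 2.4, 1.7]
opening: 0.0003
grasp_force: 1.3
```

Emit:
send_rows(
  linear=[
    [0, -0.0006, 0],
    [0, -0.0006, 0],
  ],
  twist=[
    [0, 0, 0],
    [0, 0, 0],
  ],
  gripper=[0, 0],
)

```text
time: 34.9
ee_pos: [0.595, -0.0204, 0.048]
tcp_rot: [179.8, -0.0, 171.0]
wrist_force: [-0.7, 6.0, 2.4]
opening: 0.0
grasp_force: 3.1
```

Emit:
send_rows(
  linear=[
    [0, -0.0004, 0],
    [0, 0, 0],
    [0, 0, 0],
  ],
  twist=[
    [0, 0, 0],
    [0, 0, 0],
    [0, 0, 0],
  ],
  gripper=[0, 0, 0],
)

```text
time: 35.28
ee_pos: [0.595, -0.0204, 0.048]
tcp_rot: [179.8, -0.0, 171.0]
wrist_force: [0.2, 5.9, 1.5]
opening: -0.0002
grasp_force: 3.2
```

The cover is firmly on its stop: force has stepped up to 6 N and the arm no longer advances. I'll back off, lift, and check.

Emit:
send_rows(
  linear=[
    [0, 0.003, 0],
    [0, 0.008, 0],
    [0, 0.004, 0],
    [0, 0, -0.02],
    [0, 0, -0.04],
    [0, 0.05, -0.04],
    [0, 0.06, 0],
    [0, 0, 0],
  ],
  twist=[
    [0, 0, 0],
    [0, 0, 0],
    [0, 0, 0],
    [0, 0, 0],
    [0, 0, 0],
    [0, 0, 0],
    [0, 0, 0],
    [0, 0, 0],
  ],
  gripper=[0, 0, 0, 0, 0, 0, 0, 0],
)

```text
time: 36.28
ee_pos: [0.6147, 0.1046, 0.1475]
tcp_rot: [179.8, 0.0, 171.2]
wrist_force: [-1.1, -0.6, -0.4]
opening: 0.0001
grasp_force: 0.0
```

Run:
```python
from tri import *
from workcell import bot,camera
a=camera('top')[:,:,::-1].copy();b=camera('scene')[:,:,::-1].copy()
cv2.imwrite('pics/t2.png',a);cv2.imwrite('pics/s2.png',b)
try: tri(a,b,19)
except Exception as e: print(e)
# cover leading edge: gray/low-saturation profile along lane at z=.029
c=get_calibration('scene');Ri=R.from_euler('xyz',c['orientation'],degrees=True).inv()
for x in range(-40,100,5):
    q=Ri.apply(o+d*x/1e3-n*.012+[0,0,.029]-c['origin']);u,v=c['cx']+c['fx']*q[0]/q[2],c['cy']+c['fy']*q[1]/q[2]
    print(x,b[int(round(v)),int(round(u))].tolist(),end='; ')
s=bot.get_obs();print(s['ee_pos'],s['wrist_force'],s['time'])
```

```text
None None
'NoneType' object is not subscriptable
-40 [115, 154, 180]; -35 [115, 154, 180]; -30 [116, 155, 180]; -25 [113, 154, 179]; -20 [135, 157, 170]; -15 [175, 187, 192]; -10 [169, 180, 185]; -5 [158, 163, 165]; 0 [158, 162, 163]; 5 [158, 162, 163]; 10 [164, 163, 162]; 15 [108, 108, 109]; 20 [84, 84, 87]; 25 [80, 80, 83]; 30 [94, 93, 95]; 35 [158, 158, 156]; 40 [165, 165, 163]; 45 [162, 164, 162]; 50 [158, 163, 164]; 55 [158, 163, 165]; 60 [158, 165, 165]; 65 [158, 164, 165]; 70 [158, 165, 165]; 75 [159, 165, 167]; 80 [117, 124, 127]; 85 [61, 79, 90]; 90 [60, 79, 92]; 95 [59, 79, 92]; [0.61418681 0.10151192 0.14698699] [-0.16534394  0.07997514 -0.49571873] 36.375
```

The cover now spans about -20 to +80 mm in the rails' frame, so it is home over the pocket, and the arm is clear.

```bash
python3 -c "
from workcell import ticket
print(ticket.job_done())"
```

```text
the job is handed in; nothing more can be done
None
```

I handed the job in at about 36 s: the nut measured flat in the pocket before the cover went on, the cover is against its stop, and the arm is clear, but the hand-in gave no pass/fail result.

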